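# Shift the interlock pin through its gate and switch the test panel on

## Task

On the test panel, push the steel interlock knob along its L-shaped slot to the corner, then round the corner and fully to the far end of the slot, and leave it there; only then press the raised half of the black rocker switch fully down. Push and press only with the fingertips or the outside of the fingers: never take the knob between the fingers, and leave the four small parts around the work where they are.

Things in the scene. Friction and masses are not known exactly. Their poses are not given: they have to be found in the camera images.
- panel: Fixed test panel, 240 (x) x 320 (y) x 45.5 (z) mm, flat cream enamel faceplate on top. Origin: centre of underside. At yaw 0 its x points away from the robot, y left; turned up to 0.5 rad about z. L-shaped slot, 17 mm wide: first leg along panel +y from slot_start to slot_corner (100 mm), second along panel +x from slot_corner to slot_end (80 mm).
- slot_start (a point): On the faceplate's upper surface (45.5 mm above the counter), at the point where the follower's axis is when its pin is against the start end of the slot; panel (-45, -100) mm.
- slot_corner (a point): On the faceplate's upper surface where the centre lines of the two legs cross; panel (-45, 0) mm. The follower can go 2.5 mm beyond it (panel +y) before the pin meets the slot's outer wall.
- slot_end (a point): On the faceplate's upper surface, where the follower's axis is when its pin is against the closed end of the second leg; panel (35, 0) mm.
- follower: Steel pin follower, 0.2 kg, slides easily, stays where left. Upwards from its origin (centre of underside, 30 mm above the counter): low-friction flange 48 mm dia, 8 mm thick, captive under the faceplate; 12 mm pin in the slot (2.5 mm play each side); round knob 22 mm dia, 32 mm high, from 3 to 35 mm above the faceplate. Starts in the first leg, 0 to 35 mm from slot_start. 
- rocker (a joint): Black rocker switch, 60 (panel x) x 34 (panel y) mm, centred at panel (20, 90) mm in a 3 mm high bezel. Joint in rad: near 0 = off (far half, panel +x side, raised; near half level), 0.28 = on (far half level, its top 8 mm above the faceplate). Stays where left; about 3 N on the outer part of the raised half turns it.
- rocker_press (a point): Centre of the outer part of the rocker's raised far half, on its upper surface, 21 mm from the hinge line towards panel +x; about 14 mm above the faceplate when off, 8 mm when on. The far half is 30 mm long and 34 mm wide.
- heat_sink: Loose pewter-coloured finned heat sink, 60 x 50 x 32 mm, on the counter to the right of the panel. Origin: centre of underside. Leave alone.
- lens: Loose clear acrylic signal lens, domed disc 72 mm diameter, 25 mm high, on the counter to the left of the panel. Origin: centre of underside. Leave alone.
- terminal_strip: Loose blue terminal strip, 22 x 90 x 22 mm, on the counter beyond the panel. Origin: centre of underside. Leave alone.
- grommet: Loose worn brass grommet, ring 32 mm outer diameter, 9 mm high, lying on the faceplate near its far right corner. Origin: centre of underside. Leave alone.

How it is judged:
On the way, in this order (a step that is already met when the one before it is completed fails the run):
1. the follower is at the corner of the slot (horizontal distance between follower and slot_corner below 0.008 m), for 0.05 s.
2. the follower is at the closed end of the second leg (horizontal distance between follower and slot_end below 0.006 m), for 0.2 s.
3. the rocker switch is on (value of joint rocker above 0.22 rad), for 0.2 s.
At the end, for the whole second after the job is handed in: The follower rests within 6 mm of slot_end, the rocker is on (joint above 0.22 of 0.28 rad), and the heat sink, lens, terminal strip and grommet are each within 10 mm of where they began (horizontal distance between follower and slot_end below 0.006 m and value of joint rocker above 0.22 rad and linear speed of follower below 0.01 m/s and distance of each of heat_sink, lens, terminal_strip, grommet from where it was at the start of the episode below 0.01 m); the robot touches nothing.
It fails at once if the knob is taken between the fingers (the middle of the grip comes over the knob's axis while the fingertips reach below the knob's top) (horizontal distance between the grasp point and follower below 0.009 m and z of the grasp point in the frame of follower below 0.0625 m).
It fails at once if the follower is lifted (z of follower in the frame of panel above 0.036 m).
It fails at once if the rocker is switched on while the follower is not at the end of the slot (value of joint rocker above 0.22 rad and not (horizontal distance between follower and slot_end below 0.006 m)).
It fails at once if the heat sink, lens, terminal strip or grommet is lifted or shifted by more than 10 mm (distance of any of heat_sink, lens, terminal_strip, grommet from where it was at the start of the episode above 0.01 m).
It also fails if it takes over 48 s, if anything falls off the work surface, if the arm or the gripper's body presses on something with over 40 N, if the wrist force passes 120 N, or if a joint passes its speed limit or range.

## Robot

A 6-joint arm with a two-finger parallel gripper is mounted at the origin on the work surface. World frame = base frame: x ahead of the robot, y to its left, z up, the work surface at z = 0. Lengths are in m, angles in rad, forces in N, time in s.
With the tool pointing down it reaches from about 0.225 to 0.875 m from the base axis. Payload 3.4 kg.
Tool frame: the origin (TCP) lies midway between the tips of the shut fingers; the grasp point (between the pads) lies 19 mm behind it; z points along the fingers, y is the line along which they close (so a half turn about z gives the same grasp; the last joint's range is limited). The gripper opens to 85 mm and grips with 20 to 120 N. Pads are 22 mm wide; open, the fingers measure 114 mm over their backs; the gripper's body (76 mm by 85 mm) begins 54 mm behind the grasp point. The pads swing forward as they close: fully open they stand 13 mm farther back than shut.
Start: joints at [-1.288, 0.276, 1.505, -0, 1.361, -0.121], TCP at [0.226, -0.529, 0.231] pointing down, gripper open.
Joint ranges: [-2.89, 2.89], [-0.75, 2.08], [0.22, 2.7], [-1.18, 4.32], [0.11, 2.71], [-2.7, 2.7]. Speed limits (rad/s): [2.57, 2.57, 3.14, 3.14, 3.14, 3.14].

## Interface

Orientations are given as a unit quaternion [w, x, y, z].
In Python, from rig import * gives the robot as it stands.
- The arm moves only by the tool apply_moves, never from a script. Its argument "steps" is one flat list of numbers, 4 for each row, row after row: the shift along the world's x, y, z in cm, then the turn about the world's z in degrees. A call has 1 to 8 rows; each row is the pose to reach, as a shift and turn from the pose commanded when the call began; what a row does not reach only later rows make up. A row lasts 1/12 s, in which the tool goes at most 41.7 mm and 7.16 degrees, less where a joint would pass 70% of its speed; a pose out of reach is approached as far as the arm can. A call with a gripper value outside its range is refused whole. "jaw" is the closure in counts, from 0 (fully open) to 255 (shut), set as the call begins (left out, the last holds). The fingers move at their own pace and stop on an object; "newtons" is the grip in N (left out, the last holds). Time passes only in rows, so rows that repeat a pose let the fingers close. It gives the time, the measured TCP pose, the force, the opening and the grip force at its end, in the units of the state.
- get_state(): the state, without advancing time (a new reading comes with each control period).
- get_image(name): name is "scene" or "side" or "wrist"; returns the picture (480x640x3 uint8, red, green, blue); there is no depth.
- calibration(name): a dict with "fx", "fy", "cx", "cy" (pixels), "xyz" and "rotation" of the camera in the world. Camera axes: x right, y up, looking along -z (the intrinsics and any distortion apply to the point x, -y, -z); pixel columns grow to the right and rows downward; lengths in m; the calibration is good to about 2 mm. A picture is of the moment at which its call begins: read the wrist's pose just before it. calibration takes no time and is no camera call; for the wrist camera it gives the pose at the moment of the call.
- sign_off(): hands the job in; it is judged then, once.
The state is a dict: "clock": time; "qpos": joint angles; "qd": joint speeds; "effort": joint torques, N m; "position": TCP position; "ee_rot": TCP orientation; "contact_force": force on the tool from outside, world axes, zero at the start; "moment": the same for the moment, N m; "width": finger opening in m; "gripper_force": force on a finger pad.
Only numpy, scipy, OpenCV 4.12 (cv2) and the standard library are available. Lean on these libraries where they do the work, as an engineer would, in place of code of your own. Each camera call takes 0.05 s, during which the arm holds its last target. There are 200 camera calls.

## Working session

There is one attempt and no reset: what is moved stays moved. The work goes in short steps, Python scripts to look and compute and a tool call to move; the robot and the scene stay as the last step left them, time stands still between calls to the robot, and variables do not carry over. Pictures are saved under pics/ and viewed, at most 10 in all, crops included, and the job is handed in when it is done.

Besides the shell and the picture viewer there is one more tool, called after ">>>" by a JSON object that holds its "api" and its "payload". apply_moves: Moves the arm, as the interface text tells. Its arguments: {"type":"object","properties":{"steps":{"type":"array","items":{"type":"number"}},"jaw":{"type":"number"},"newtons":{"type":"number"}},"required":["steps"]}

```bash
mkdir -p pics; cat > h.py <<'E'
from rig import *
import numpy as np, cv2
def snap(n,f):
    im=get_image(n); cv2.imwrite(f'pics/{f}.png',im[:,:,::-1]); return im
def cam(n):
    c=calibration(n); R=np.array(c['rotation'],float)
    if R.size==4:
        from scipy.spatial.transform import Rotation as Q
        R=Q.from_quat(R[[1,2,3,0]]).as_matrix()
    return c,R.reshape(3,3),np.array(c['xyz'])
def topix(n,P):
    c,R,t=cam(n); p=(np.atleast_2d(P)-t)@R
    d=-p[:,2]; return np.c_[c['cx']+c['fx']*p[:,0]/d, c['cy']-c['fy']*p[:,1]/d]
def toplane(n,uv,z):
    c,R,t=cam(n); uv=np.atleast_2d(np.array(uv,float))
    d=np.c_[(uv[:,0]-c['cx'])/c['fx'],-(uv[:,1]-c['cy'])/c['fy'],-np.ones(len(uv))]@R.T
    return t+d*((z-t[2])/d[:,2])[:,None]
E
python3 - <<'E'
from h import *
a=snap('scene','s1');b=snap('side','d1')
for n in('scene','side'):print(calibration(n))
print(get_state())
E
```

```text
{'fx': 520.1469641018159, 'fy': 520.1469641018159, 'cx': 316.2215204605185, 'cy': 239.5311661379448, 'xyz': array([1.29430685, 0.30891607, 0.57443497]), 'rotation': array([0.47383645, 0.25934683, 0.38639392, 0.74760817])}
{'fx': 497.32715646982297, 'fy': 497.32715646982297, 'cx': 320.0927658838912, 'cy': 243.83818415174719, 'xyz': array([0.36617594, 0.68280047, 0.60172912]), 'rotation': array([-0.15568388, -0.08079581,  0.43398202,  0.88368217])}
{'clock': 0.1, 'qpos': array([-1.28801199e+00,  2.76546832e-01,  1.50602683e+00,  2.10006259e-05,
        1.36075016e+00, -1.21011991e-01]), 'qd': array([-0.00167464, -0.0002463 , -0.0049542 ,  0.00101746,  0.00054827,
       -0.00086385]), 'effort': array([ 1.32656191e-03, -4.17698407e+01, -2.46402919e+01,  3.21653624e-05,
        5.82357126e-03, -2.80910186e-06]), 'position': array([ 0.22578061, -0.52827787,  0.23050956]), 'ee_rot': array([-8.63583318e-04,  9.79687780e-01,  2.00527069e-01, -5.97033745e-05]), 'contact_force': array([1.03703014, 0.44824626, 0.73887205]), 'moment': array([-0.00844446, -0.00692018, -0.02523758]), 'gripper_force': 0.0, 'width': 0.08519798426659031}
```

View pics/s1.png

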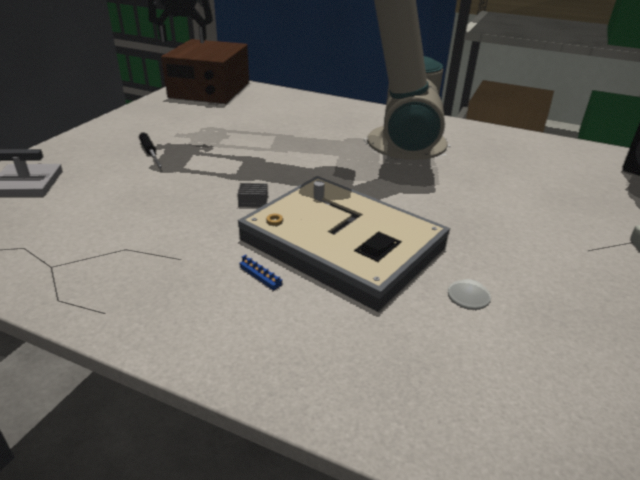

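View pics/d1.png

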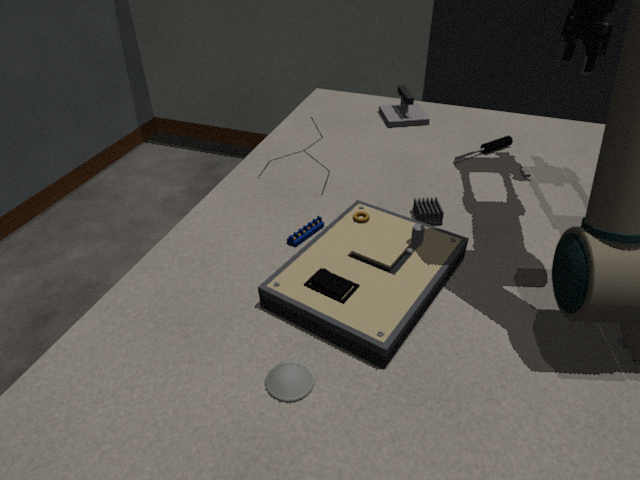

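Scene view: panel top corners are near (240,225), (317,180), (447,230) and (379,290), with the knob at (319,190). In the side view they are (359,203), (468,238), (385,352) and (261,290), with the knob at (418,235). I'll fit the panel pose next and check it on rectified views.

```bash
cat > fit.py <<'E'
from h import *
from scipy.optimize import least_squares
def P2W(p,q,z=.0455):
    q=np.atleast_2d(q);c,s=np.cos(p[2]),np.sin(p[2])
    return np.c_[p[0]+c*q[:,0]-s*q[:,1],p[1]+s*q[:,0]+c*q[:,1],np.full(len(q),z)]
E
python3 - <<'E'
from fit import *
q=np.array([[.12,-.16],[-.12,-.16],[-.12,.16],[.12,.16]])
ob={'scene':[(240,226),(317,179),(447,231),(379,291)],'side':[(359,203),(468,238),(385,352),(261,290)]}
f=lambda p:np.concatenate([(topix(n,P2W(p,q))-ob[n]).ravel() for n in ob])
r=least_squares(f,[.5,0,0]);print(r.x,r.fun.round(1))
p=r.x
np.save('p.npy',p)
out=[]
for n in ob:
    im=cv2.imread('pics/'+{'scene':'s1','side':'d1'}[n]+'.png')
    g=np.array([[.13,-.17],[-.13,-.17],[-.13,.17],[.13,.17]])
    H=cv2.getPerspectiveTransform(topix(n,P2W(p,g)).astype('f4'),np.array([[0+340,0],[340,260],[0,260],[0,0]],'f4')) # x up,y left
    w=cv2.warpPerspective(im,H,(340,260))
    w=cv2.convertScaleAbs(cv2.resize(w,None,fx=2.3,fy=2.3,interpolation=cv2.INTER_CUBIC)[:, :],alpha=1.3)
    def px(x,y):return int((170-y)*2.3),int((130-x)*2.3)
    for a in [(120,160,-120,-160),(50,107,-10,73)]: cv2.rectangle(w,px(a[0],a[1]),px(a[2],a[3]),(0,0,255),1)
    cv2.polylines(w,[np.array([px(-45,-100),px(-45,0),px(35,0)])],False,(0,0,255),1)
    out.append(cv2.resize(w,(640,298*1) if 0 else (780//1,596)) if 0 else w)
v=np.vstack(out);v=cv2.resize(v,None,fx=.5,fy=.5,interpolation=cv2.INTER_AREA) if v.shape[0]>1200 else cv2.resize(v,(int(v.shape[1]*600/v.shape[0]),600))
v=np.hstack([cv2.resize(o,(400,306)) for o in out])
cv2.imwrite('pics/rect.png',v)
E
```

```text
[ 0.52161984  0.02518312 -0.24512613] [-2.1 -5.4  0.4 -3.3  4.  -2.9  2.4  0.8 -2.  -3.2  0.4  0.5  1.2 -1.6
 -3.8 -2.9]
```

View pics/rect.png

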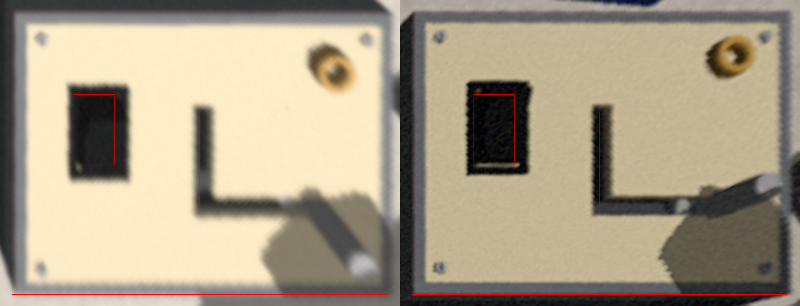

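The rectified views agree to within about 3 mm: the slot is offset roughly (-1,-2) mm from the fit. The knob top is at (360,264) in the left rect and (368,184) in the right rect. I'll correct the pose, triangulate the knob and work out the moves.

```bash
python3 - <<'E'
from fit import *
p=np.load('p.npy'); p0=p.copy(); p[:2]=P2W(p,[-.001,-.002])[0,:2]; np.save('p.npy',p); print(p)
for n,r in(('scene',(360,264)),('side',(368,184))):
    W=P2W(p0,[(130-r[1]/1.1765)/1e3,(170-r[0]/1.1765)/1e3])
    X=toplane(n,topix(n,W),.0805)[0,:2]-p[:2]
    c,s=np.cos(p[2]),np.sin(p[2]); print(n,(c*X[0]+s*X[1])*1e3,(-s*X[0]+c*X[1])*1e3)
s=get_state()
for n,q in dict(app=(-.045,-.135),app2=(-.045,-.125),corner1=(-.045,-.025),back=(-.045,-.05),left=(-.09,-.05),behind=(-.085,0),end=(.013,0),rock=(.041,.09)).items():
    w=P2W(p,q)[0,:2]; print(n,w.round(4),((w-s['position'][:2])*100).round(1))
E
```

```text
[ 0.52016437  0.02348559 -0.24512613]
scene -42.10366922798803 -94.37209438421972
side -43.265844294100866 -94.0380845519717
app [ 0.4437 -0.0966] [21.8 43.2]
app2 [ 0.4462 -0.0869] [22.  44.1]
corner1 [0.4704 0.0102] [24.5 53.8]
back [ 0.4644 -0.0141] [23.9 51.4]
left [ 0.4207 -0.0032] [19.5 52.5]
behind [0.4377 0.0441] [21.2 57.2]
end [0.5328 0.0203] [30.7 54.9]
rock [0.5818 0.1008] [35.6 62.9]
```

>>> {"api": "apply_moves", "payload": {"steps": [1.8, 3.5, 0, -4.7, 3.6, 7.1, 0, -9.4, 5.4, 10.6, 0, -14.1, 7.2, 14.2, 0, -18.8, 9, 17.7, 0, -23.5, 10.8, 21.3, 0, -28.2, 12.6, 24.8, 0, -33, 14.4, 28.4, 0, -37.2], "jaw": 255, "newtons": 40}}

```text
clock: 0.77
position: [0.3701, -0.2429, 0.2311]
ee_rot: [-0.0, 0.992, -0.125, -0.0]
contact_force: [1.0, -0.8, -0.7]
width: 0.0001
gripper_force: 0.0
```

>>> {"api": "apply_moves", "payload": {"steps": [1.8, 3.6, 0, 0, 3.6, 7.2, -1, 0, 5.4, 10.7, -2, 0, 7.3, 14.3, -3, 0, 7.3, 14.3, -7, 0, 7.3, 14.3, -11, 0, 7.3, 14.3, -12, 0, 7.3, 14.3, -12, 0]}}

```text
clock: 1.43
position: [0.4399, -0.1, 0.1079]
ee_rot: [-0.001, 0.993, -0.122, -0.004]
contact_force: [-0.2, 1.2, 0.5]
width: -0.0
gripper_force: 0.0
```

```bash
python3 - <<'E'
from h import *
print(get_state()); snap('wrist','w1'); print(calibration('wrist'))
from fit import P2W
p=np.load('p.npy'); print(topix('wrist',np.r_[P2W(p,[[-.045,-.094]],.0805),P2W(p,[[-.045,-.1],[-.045,0],[.035,0]])]))
E
```

```text
{'clock': 1.4333, 'qpos': array([-3.77883840e-01,  2.06814403e-01,  1.94211309e+00, -1.51255405e-04,
        1.00145520e+00,  1.43716812e+00]), 'qd': array([-0.01610081, -0.04280885, -0.08001195, -0.00094187,  0.0358038 ,
        0.0014458 ]), 'effort': array([ 2.48757089e-01, -3.16194534e+01, -1.93358088e+01,  1.09929001e-02,
       -2.40108725e-01,  1.60321865e-04]), 'position': array([ 0.43989846, -0.10000449,  0.10789686]), 'ee_rot': array([-0.00105038,  0.99254707, -0.12178253, -0.00426812]), 'contact_force': array([-0.21697953,  1.17746821,  0.54443081]), 'moment': array([ 0.00625094, -0.00462819, -0.00267733]), 'gripper_force': 0.0, 'width': -4.903402973569309e-05}
{'fx': 388.87074233280845, 'fy': 388.87074233280845, 'cx': 314.42294455764835, 'cy': 241.88593056306283, 'xyz': array([ 0.52246506, -0.12085273,  0.25167335]), 'rotation': array([-0.60717095,  0.10040385, -0.12896565,  0.77757981])}
[[220.80295344 288.59442281]
 [245.34482146 261.82035294]
 [ 69.98468837 261.7643071 ]
 [ 37.82543542 114.0937409 ]]
```

View pics/w1.png

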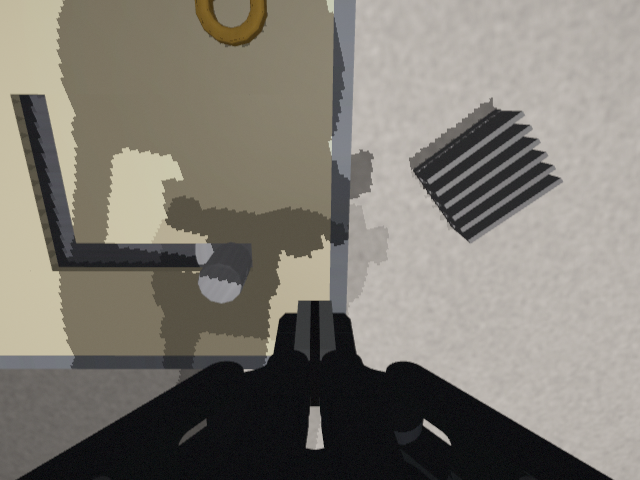

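Wrist view: the knob top is at (220,285), predicted (221,289), so the fit is good. The slot corner is near (65,256) and the heat sink is well clear at right. Now I'll descend and push.

>>> {"api": "apply_moves", "payload": {"steps": [0.3, -0.1, -3, 0, 0.3, -0.1, -5.2, 0, 0.3, -0.1, -5.2, 0, 0.5, 0.9, -5.2, 0, 0.8, 1.9, -5.2, 0, 1.0, 2.8, -5.2, 0, 1.2, 3.8, -5.2, 0, 1.5, 4.7, -5.2, 0]}}

```text
clock: 2.15
position: [0.4587, -0.0536, 0.0605]
ee_rot: [0.0, 0.993, -0.122, 0.001]
contact_force: [-0.1, 0.4, 0.4]
width: -0.0002
gripper_force: 0.3
```

>>> {"api": "apply_moves", "payload": {"steps": [0.1, 0.5, 0, 0, 0.2, 1, 0, 0, 0.4, 1.5, 0, 0, 0.5, 1.9, 0, 0, 0.6, 2.4, 0, 0, 0.7, 2.9, 0, 0, 0.9, 3.4, 0, 0, 1, 3.9, 0, 0]}}

```text
clock: 2.82
position: [0.4682, -0.0154, 0.0592]
ee_rot: [0.0, 0.992, -0.123, -0.0]
contact_force: [-0.7, 0.5, -0.1]
width: 0.0001
gripper_force: 0.2
```

```bash
python3 - <<'E'
from fit import *
s=get_state();print(s['position'],s['contact_force']);p=np.load('p.npy')
X=s['position'][:2]-p[:2];c,n=np.cos(p[2]),np.sin(p[2]);print(c*X[0]+n*X[1],-n*X[0]+c*X[1])
a=snap('side','x');b=snap('wrist','x2')
u=topix('side',P2W(p,[-.045,0]))[0].astype(int);print(u)
cv2.imwrite('pics/v2.png',np.hstack([cv2.resize(a[u[1]-75:u[1]+75,u[0]-100:u[0]+100,::-1],(400,300)),cv2.resize(b[:,:,::-1],(400,300))]))
E
```

```text
[ 0.46815619 -0.01541069  0.05924641] [-0.74524015  0.4860444  -0.09414858]
-0.041014195758314234 -0.05035481126497976
[392 270]
```

View pics/v2.png

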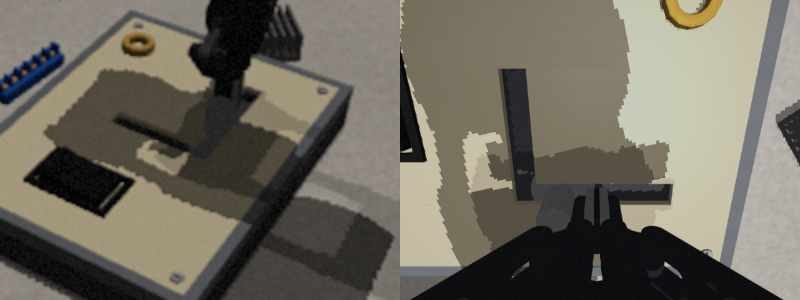

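The knob is beside the fingers and moving along leg 1. I'll continue gently toward the corner.

>>> {"api": "apply_moves", "payload": {"steps": [0.1, 0.4, 0, 0, 0.2, 0.8, 0, 0, 0.3, 1.2, 0, 0, 0.4, 1.6, 0, 0, 0.5, 2.0, 0, 0, 0.6, 2.3, 0, 0, 0.6, 2.5, 0, 0, 0.6, 2.5, 0, 0]}}

```text
clock: 3.58
position: [0.474, 0.0097, 0.0593]
ee_rot: [-0.0, 0.993, -0.122, -0.0]
contact_force: [0.1, -1.0, -0.5]
width: 0.0001
gripper_force: 0.0
```

>>> {"api": "apply_moves", "payload": {"steps": [0.0, 0.2, 0, 0, 0.1, 0.3, 0, 0, 0.1, 0.3, 0, 0]}}

```text
clock: 3.83
position: [0.4751, 0.0123, 0.0594]
ee_rot: [-0.0, 0.992, -0.122, 0.0]
contact_force: [-0.4, -0.9, 0.2]
width: -0.0002
gripper_force: 0.0
```

```bash
cat > look.py <<'E'
from fit import *
import sys
s=get_state();print(s['position'],s['contact_force']);p=np.load('p.npy')
X=s['position'][:2]-p[:2];c,n=np.cos(p[2]),np.sin(p[2]);print('panel mm',1e3*(c*X[0]+n*X[1]),1e3*(-n*X[0]+c*X[1]))
a=snap('side','x');b=snap('wrist','x2')
u=topix('side',P2W(p,[-.01,0]))[0].astype(int)
cv2.imwrite(f'pics/{sys.argv[1]}.png',np.hstack([cv2.resize(a[u[1]-75:u[1]+75,u[0]-100:u[0]+100,::-1],(400,300)),cv2.resize(b[:,:,::-1],(400,300))]))
E
python3 look.py v3
```

```text
[0.47510794 0.01233684 0.05935638] [-0.38177778 -0.92329956  0.22898535]
panel mm -41.00398565032749 -21.749706844269127
```

View pics/v3.png

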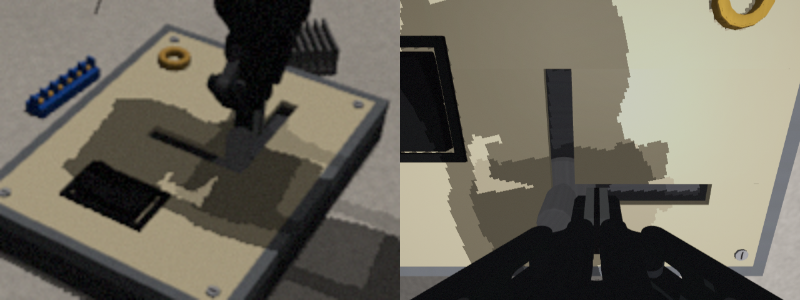

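The wrist crop shows the knob's base at (562,180), about in line with leg 2 (columns 545–573), so it's nearly at the corner. I'll nudge until the outer wall is felt.

>>> {"api": "apply_moves", "payload": {"steps": [0.05, 0.15, 0, 0, 0.1, 0.3, 0, 0, 0.1, 0.3, 0, 0]}}

```text
clock: 4.18
position: [0.4759, 0.0146, 0.0595]
ee_rot: [0.001, 0.993, -0.122, -0.0]
contact_force: [-1.6, -4.1, 2.6]
width: 0.0
gripper_force: 1.8
```

>>> {"api": "apply_moves", "payload": {"steps": [0.0, 0.1, 0, 0, 0.05, 0.2, 0, 0, 0.05, 0.2, 0, 0]}}

```text
clock: 4.43
position: [0.4763, 0.0154, 0.06]
ee_rot: [0.002, 0.993, -0.121, 0.0]
contact_force: [-2.9, -7.6, 6.1]
width: -0.0002
gripper_force: 4.3
```

The outer wall is reached (about 8 N). Now I'll go around to the knob's near side.

>>> {"api": "apply_moves", "payload": {"steps": [-0.5, -1.9, 0, 0, -2.5, -1.4, 0, 0, -4.5, -0.9, 0, 0, -4.5, -0.9, 0, 0, -4.0, 1, 0, 0, -3.5, 2.9, 0, 0, -3.5, 2.9, 0, 0, -3.5, 2.9, 0, 0]}}

```text
clock: 5.1
position: [0.4421, 0.0469, 0.0594]
ee_rot: [-0.0, 0.993, -0.122, 0.0]
contact_force: [0.1, 0.3, -0.2]
width: -0.0005
gripper_force: 0.0
```

```bash
python3 look.py v4
```

```text
[0.44205235 0.04688798 0.05935618] [ 0.08462214  0.3180944  -0.21905349]
panel mm -81.45626512932377 3.7466993436475264
```

View pics/v4.png

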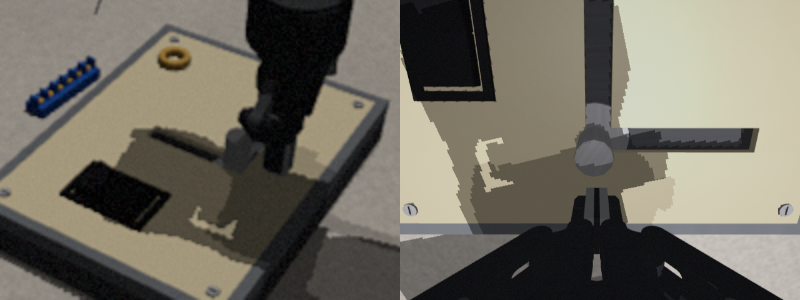

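The knob top at (594,157) is in line with the fingers at (596,190), and the knob sits at the corner. Pushing along leg 2.

>>> {"api": "apply_moves", "payload": {"steps": [0.5, -0.1, 0, 0, 1, -0.25, 0, 0, 1.5, -0.4, 0, 0, 2, -0.5, 0, 0, 2.5, -0.6, 0, 0, 3, -0.75, 0, 0, 3.5, -0.9, 0, 0, 4, -1, 0, 0]}}

```text
clock: 5.87
position: [0.482, 0.036, 0.0593]
ee_rot: [0.0, 0.992, -0.123, -0.0]
contact_force: [-0.3, -0.5, 0.9]
width: 0.0001
gripper_force: 0.3
```

>>> {"api": "apply_moves", "payload": {"steps": [0.5, -0.1, 0, 0, 1, -0.25, 0, 0, 1.5, -0.4, 0, 0, 2, -0.5, 0, 0, 2.5, -0.6, 0, 0, 3, -0.75, 0, 0, 3.5, -0.9, 0, 0, 4, -1, 0, 0]}}

```text
clock: 6.53
position: [0.5219, 0.026, 0.0593]
ee_rot: [0.0, 0.992, -0.122, -0.0]
contact_force: [-0.2, 0.6, -0.2]
width: -0.0002
gripper_force: 0.2
```

>>> {"api": "apply_moves", "payload": {"steps": [0.3, -0.1, 0, 0, 0.5, -0.1, 0, 0, 0.7, -0.2, 0, 0, 0.7, -0.2, 0, 0]}}

```text
clock: 6.87
position: [0.5289, 0.0241, 0.0594]
ee_rot: [0.0, 0.992, -0.122, 0.0]
contact_force: [0.1, -0.2, -0.4]
width: -0.0
gripper_force: 0.0
```

```bash
python3 look.py v5
```

```text
[0.52892717 0.02409572 0.059355  ] [ 0.13553193 -0.23788087 -0.43694212]
panel mm 8.352786252387812 2.71844166739187
```

View pics/v5.png

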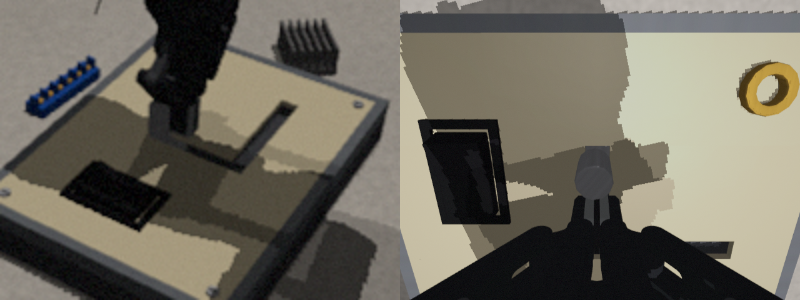

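The knob at (594,182) is near the far end of the slot. I'll nudge until it bottoms out.

>>> {"api": "apply_moves", "payload": {"steps": [0.2, -0.05, 0, 0, 0.4, -0.1, 0, 0, 0.5, -0.1, 0, 0, 0.5, -0.1, 0, 0]}}

```text
clock: 7.3
position: [0.5338, 0.0232, 0.0594]
ee_rot: [0.0, 0.992, -0.122, 0.0]
contact_force: [-0.3, -0.6, 0.1]
width: 0.0002
gripper_force: 0.0
```

>>> {"api": "apply_moves", "payload": {"steps": [0.1, -0.05, 0, 0, 0.2, -0.05, 0, 0, 0.3, -0.1, 0, 0, 0.3, -0.1, 0, 0]}}

```text
clock: 7.63
position: [0.5344, 0.0228, 0.0591]
ee_rot: [-0.0, 0.992, -0.123, -0.002]
contact_force: [-4.6, 2.5, 3.9]
width: -0.0002
gripper_force: 2.6
```

>>> {"api": "apply_moves", "payload": {"steps": [0.1, 0, 0, 0, 0.2, -0.05, 0, 0, 0.2, -0.05, 0, 0, 0.2, -0.05, 0, 0]}}

```text
clock: 7.97
position: [0.5346, 0.0227, 0.059]
ee_rot: [-0.0, 0.992, -0.123, -0.004]
contact_force: [-7.5, 1.8, 6.3]
width: 0.0002
gripper_force: 4.0
```

The knob bottomed out at the slot end (7.5 N with no motion). I'll back off, lift and go over the rocker.

>>> {"api": "apply_moves", "payload": {"steps": [-1, 0.25, 0, 0, -2, 0.5, 0, 0, -2, 0.5, 3.5, 0, -2, 0.5, 7, 0, 0, 3, 7, 0, 2, 5.5, 7, 0, 4.3, 8.1, 7, 0, 4.3, 8.1, 7, 0]}}

```text
clock: 8.63
position: [0.5863, 0.1068, 0.1301]
ee_rot: [-0.002, 0.993, -0.121, 0.004]
contact_force: [0.6, -0.1, 0.1]
width: 0.0002
gripper_force: 0.0
```

```bash
python3 look.py v6; python3 -c "
from fit import *
p=np.load('p.npy');print(topix('wrist',np.r_[P2W(p,[.035,0],.0805),P2W(p,[[.041,.09]],.0595),P2W(p,[[.05,.107],[.05,.073],[-.01,.073],[-.01,.107]],.0535)])*.625+[400,0])"
```

```text
[0.58630379 0.1067562  0.13008886] [ 0.60054741 -0.14446087  0.05174139]
panel mm 43.95428766091354 96.83200535289127
[[704.67466614 177.54952282]
 [599.64907958 162.0759408 ]
 [581.62340371 150.86280313]
 [617.62064911 150.91227999]
 [615.90911448 206.5359679 ]
 [582.67407467 206.49667966]]
```

View pics/v6.png

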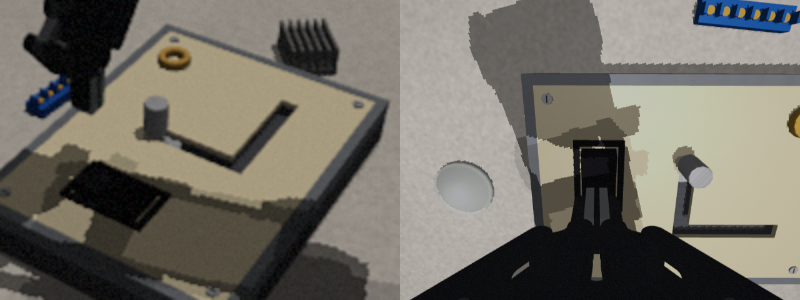

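The knob stays at the slot end: seen at (701,178), predicted (705,178). The rocker spans columns 573–625 as predicted, and the tool is about 5 mm too far in +y. I'll correct that and press.

>>> {"api": "apply_moves", "payload": {"steps": [-0.4, -0.4, -2, 0, -0.4, -0.4, -5, 0, -0.4, -0.4, -6, 0, -0.4, -0.4, -6.6, 0, -0.4, -0.4, -7.0, 0, -0.4, -0.4, -7.4, 0, -0.4, -0.4, -7.7, 0, -0.4, -0.4, -7.7, 0]}}

```text
clock: 9.4
position: [0.5787, 0.0984, 0.0536]
ee_rot: [-0.0, 0.992, -0.122, 0.001]
contact_force: [0.9, -0.6, 0.5]
width: -0.0
gripper_force: 0.5
```

>>> {"api": "apply_moves", "payload": {"steps": [0, 0, -0.2, 0, 0, 0, -0.3, 0, 0, 0, -0.3, 0, 0, 0, -0.3, 0]}}

```text
clock: 9.73
position: [0.5789, 0.0985, 0.0533]
ee_rot: [-0.0, 0.993, -0.122, 0.002]
contact_force: [-4.9, -2.5, 18.9]
width: -0.0
gripper_force: 9.4
```

The rocker bottomed with 19 N at z = 53.3 mm, which is the expected level. I'll hold, retreat and verify.

>>> {"api": "apply_moves", "payload": {"steps": [0, 0, 0, 0, 0, 0, 0, 0, 0, 0, 3, 0, 0, 0, 7, 0, -1, 2, 10, 0, -4, 3, 12, 0, -8, 3, 12, 0, -8, 3, 12, 0]}}

```text
clock: 10.4
position: [0.4888, 0.1295, 0.17]
ee_rot: [0.0, 0.993, -0.122, -0.004]
contact_force: [-0.6, 0.9, -0.7]
width: 0.0001
gripper_force: 0.0
```

```bash
python3 look.py v7
```

```text
[0.48882694 0.12947026 0.16996935] [-0.64824687  0.85547523 -0.65210979]
panel mm -56.12087771576006 95.2115155752861
```

View pics/v7.png

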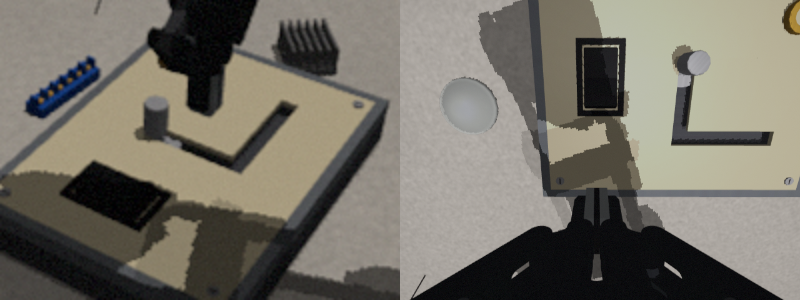

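The knob is at the slot end (697,63), the rocker's far half is down, nothing else has moved and the arm is clear.

```bash
python3 -c "
from rig import *
print(sign_off())"
```

```text
the job is handed in; nothing more can be done
None
```

The job is handed in: I pushed the knob round the corner to the slot end until it stopped, then pressed the rocker fully down; the last pictures show both in place and the small parts in view (all but the hidden lower heat sink) unmoved, but sign-off returned no verdict.

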